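Make up a filter kit and a power kit on the electronics bench

ROBOT

A 6-joint arm with a two-finger parallel gripper is mounted at the origin on the work surface. World frame = base frame: x ahead of the robot, y to its left, z up, the work surface at z = 0. Lengths are in m, angles in rad, forces in N, time in s.
With the tool pointing down it reaches from about 0.425 to 0.95 m from the base axis. Payload 3.5 kg.
Tool frame: the origin (TCP) lies midway between the tips of the shut fingers; the grasp point (between the pads) lies 19 mm behind it; z points along the fingers, y is the line along which they close (so a half turn about z gives the same grasp; the last joint's range is limited). The gripper opens to 85 mm and grips with 20 to 120 N. Pads are 22 mm wide; open, the fingers measure 114 mm over their backs; the gripper's body (76 mm by 85 mm) begins 54 mm behind the grasp point. The pads swing forward as they close: fully open they stand 13 mm farther back than shut.
Start: joints at [-1.29, 0.286, 1.577, -0, 1.279, -0.15], TCP at [0.282, -0.613, 0.231] pointing down, gripper open.
Joint ranges: [-2.77, 2.77], [-0.9, 2.22], [0.21, 2.48], [-1.53, 4.67], [0.24, 2.81], [-2.84, 2.84]. Speed limits (rad/s): [2.79, 2.79, 3.14, 3.14, 3.14, 3.14].

INTERFACE

Orientations are given as a unit quaternion [x, y, z, w].
In Python, from plant import * gives the robot as it stands.
- The arm moves only by the tool move_arm, never from a script. Its argument "moves" is a list of rows, each a list of 3 entries, a list of its own where there are three numbers: the opening, from 0 (shut) to 1 (fully open), then the shift along the tool's x, y, z in m, then the turn, a rotation vector about the tool's x, y, z in rad. A call has exactly 10 rows; each row shifts and turns the commanded pose from where the row before left it, along the tool's axes as they then stand; what a row does not reach is not made up. A row lasts 1/12 s, in which the tool goes at most 41.7 mm and 7.16 degrees, less where a joint would pass 70% of its speed; a pose out of reach is approached as far as the arm can. A call is refused whole if a number of a shift passes 0.0417 or a number of a turn 0.125, either way. A call with a gripper value outside its range is refused whole. The fingers move at their own pace and stop on an object; "grip_force" is the grip in N (left out, the last holds). Time passes only in rows, so rows that do not move let the fingers close, or fill a call up. It gives the time, the measured TCP pose, the force, the opening and the grip force at its end, in the units of the state.
- get_state(): the state, without advancing time (a new reading comes with each control period).
- read_camera(name): name is "scene" or "side" or "wrist"; returns the picture (384x512x3 uint8, red, green, blue); there is no depth.
- camera_params(name): a dict with "fx", "fy", "cx", "cy" (pixels), "rvec" (rotation vector, rad) and "tvec" (3), from world to camera coordinates, as OpenCV has them; the wrist camera has in their place "tool_from_camera" (4x4, takes a point from camera to tool coordinates, whose origin is the TCP and whose axes are the flange's). Camera axes: x right, y down, z forward; pixel columns grow to the right and rows downward; lengths in m; the calibration is good to about 2 mm. A picture is of the moment at which its call begins: read the wrist's pose just before it. camera_params takes no time and is no camera call.
- sign_off(): hands the job in; it is judged then, once.
The state is a dict: "time": time; "qpos": joint angles; "dq": joint speeds; "joint_efforts": joint torques, N m; "eef_pos": TCP position; "tcp_rot": TCP orientation; "contact_force": force on the tool from outside, world axes, zero at the start; "wrist_torque": the same for the moment, N m; "opening": opening from 0.0 (shut) to 1.0 (fully open); "finger_force": force on a finger pad.
Only numpy, scipy, OpenCV 4.12 (cv2) and the standard library are available. Lean on these libraries where they do the work, as an engineer would, in place of code of your own. Each camera call takes 0.05 s, during which the arm holds its last target. There are 200 camera calls.

TASK

Make up two kits from the loose stock on the blue bench mat. Filter kit: lay the ferrite ring flat in the channel of the aluminium base, then lower the cover plate over it, handle up, so that both dowel pins go through its two holes and it lies flush on the base. Power kit: stand the finned heat sink, fins up, in the larger bay of the grey tray and stand the larger of the two capacitors upright in its smaller bay; leave the small capacitor, jar, reel and tweezers where they are.

Things in the scene. Friction and masses are not known exactly. Their poses are not given: they have to be found in the camera images.
- base: Filter base, fixed, 66 (x) by 120 (y) mm; origin: centre of underside. Floor 5 mm; blocks at both y ends, 30 mm long, tops at 23 mm, where the cover lies. Between them a 60 mm channel along x, its x ends open but for 3 mm lips; grip the ring along base x. Steel pins, 8 mm, on the blocks at x 0, y +45 and -45, tips at 41 mm, upper 7 mm tapered. Ring's place: x = y = 0, on the floor.
- tray: Power kit tray, grey plastic, fixed to the bench, 72 (x) by 134 (y) mm, floor 4 mm thick, walls 4 mm thick and 14 mm high above the bench. Origin: centre of its underside. One divider across, at y = +11 mm: the larger bay is 64 (x) by 72 (y) mm with its centre at y = -27 mm, the smaller bay 64 by 50 mm with its centre at y = +38 mm.
- ferrite_mid (a point): Dark grey ferrite ring, lying flat, outer diameter 40, hole 22, height 16 mm, 65 g. Point at its centre, half-way up (8 mm above its underside), z up.
- cover_mid (a point): Aluminium cover plate, 60 (x) by 116 (y) by 6 mm thick, lying flat, with a black grip block on top, 14 (x) by 50 (y) mm, reaching from 6 to 34 mm above the underside; 130 g. Two through holes of 11 mm at x = 0, y = +45 and -45 mm; a half turn makes no difference. Point on its axis, 17 mm above the underside, z up. Grip the block across x.
- heatsink_mid (a point): Aluminium heat sink, 40 by 40 mm, 40 mm high, five upright fins 4 mm thick running along its y, on an 8 mm base; 80 g. Point at its centre, 20 mm above the underside, z up. Grip it across x (on the outer fins' faces). The fingertips must stay above the tray's 14 mm walls: grip the upper part.
- bigcap_mid (a point): The larger capacitor: black upright can with an aluminium top, diameter 32, height 50 mm, 55 g. Point at its centre, 25 mm above its underside, z up. The fingertips must stay above the tray's 14 mm walls: grip the upper part.
- smallcap_mid (a point): The small capacitor, not wanted: the same kind of upright black can, diameter 22, height 30 mm. Point at its centre, 15 mm above its underside. Leave it alone.
- jar_mid (a point): Bystander: amber glass flux jar with white cap, diameter 48, height 50 mm; point at its centre, 25 mm up.
- reel_mid (a point): Bystander: component reel lying flat, diameter 90, height 12 mm; point at its centre, 6 mm up.
- tweezers_mid (a point): Bystander: dark steel tweezers lying flat, 125 mm long along x, 8 mm high; point at the middle, 4 mm up.
Things that resemble listed ones, but are neither listed nor needed, are in the scene too. What is shaped like the part that bears cover_mid but green or turquoise is not meant.

How it is judged:
By the outcome, as a careful person would: the job done as asked, in the order asked, and still so for the second after the job is handed in, with the robot touching nothing.
It also fails if it takes over 102 s, if anything falls off the work surface, if the arm or the gripper's body presses on something with over 40 N, if the wrist force passes 120 N, or if a joint passes its speed limit or range.

## Working session

There is one attempt and no reset: what is moved stays moved. The work goes in short steps, Python scripts to look and compute and a tool call to move; the robot and the scene stay as the last step left them, time stands still between calls to the robot, and variables do not carry over. Pictures are saved under pics/ and viewed, at most 14 in all, crops included, and the job is handed in when it is done.

Besides the shell and the picture viewer there is one more tool, called after "Emit:" as name([rows], argument=value, ...), one row to a line, values as JSON. move_arm: Moves the arm, as the interface text tells. Its arguments: {"type":"object","properties":{"moves":{"type":"array"},"grip_force":{"type":"number"}},"required":["moves"]}

```bash
ls; mkdir -p pics; python3 - <<'E'
from plant import *
import cv2,numpy as np
s=get_state();print(s)
for n in("scene","side","wrist"):
    im=read_camera(n);cv2.imwrite(f"pics/{n}0.png",cv2.cvtColor(im,cv2.COLOR_RGB2BGR))
    print(n,camera_params(n))
a=cv2.imread("pics/scene0.png")
cv2.imwrite("pics/scene0b.png",cv2.resize(a,(800,600),interpolation=cv2.INTER_CUBIC))
a=cv2.imread("pics/side0.png")
cv2.imwrite("pics/side0b.png",cv2.resize(a,(800,600),interpolation=cv2.INTER_CUBIC))
E
```

```text
pics
{'time': 0.0, 'qpos': array([-1.28997319e+00,  2.87201574e-01,  1.57820325e+00, -2.72895194e-05,
        1.27858217e+00, -1.50020395e-01]), 'dq': array([ 0.00033366,  0.00047168,  0.00141717, -0.00076814,  0.00020174,
        0.00209448]), 'joint_efforts': array([ 2.32362181e-04, -4.05980945e+01, -2.92626125e+01, -1.11345289e-04,
        5.77364874e-03, -3.69952645e-06]), 'eef_pos': array([ 0.28172719, -0.61266408,  0.22990902]), 'tcp_rot': array([ 9.76884781e-01,  2.13763165e-01, -9.12746080e-05, -1.19375936e-03]), 'contact_force': array([-0.37606821,  0.48428607,  0.43284791]), 'wrist_torque': array([-0.04787245, -0.06681788, -0.01810054]), 'finger_force': 0.0, 'opening': 0.9975692746318995}
scene {'fx': 372.5368394434799, 'fy': 372.5368394434799, 'cx': 257.1704951441935, 'cy': 187.47919457454142, 'rvec': array([ 1.91291382,  1.72112533, -0.62183595]), 'tvec': array([-0.01555461, -0.46526541,  1.38475627])}
side {'fx': 354.1018587752296, 'fy': 354.1018587752296, 'cx': 251.2790494699622, 'cy': 188.62600096812832, 'rvec': array([ 2.36042992, -0.44490538,  0.19222695]), 'tvec': array([-0.60144923,  0.18326828,  1.07139856])}
wrist {'fx': 294.6802825273803, 'fy': 294.6802825273803, 'cx': 250.69068085481922, 'cy': 191.44198140082688, 'tool_from_camera': array([[-6.01764453e-05, -9.50809563e-01, -3.09776003e-01,
         7.97980138e-02],
       [ 9.99999950e-01, -1.52965536e-04,  2.75246149e-04,
        -4.28582021e-04],
       [-3.09091723e-04, -3.09775971e-01,  9.50809525e-01,
        -1.43784408e-01],
       [ 0.00000000e+00,  0.00000000e+00,  0.00000000e+00,
         1.00000000e+00]])}
```

View pics/scene0b.png

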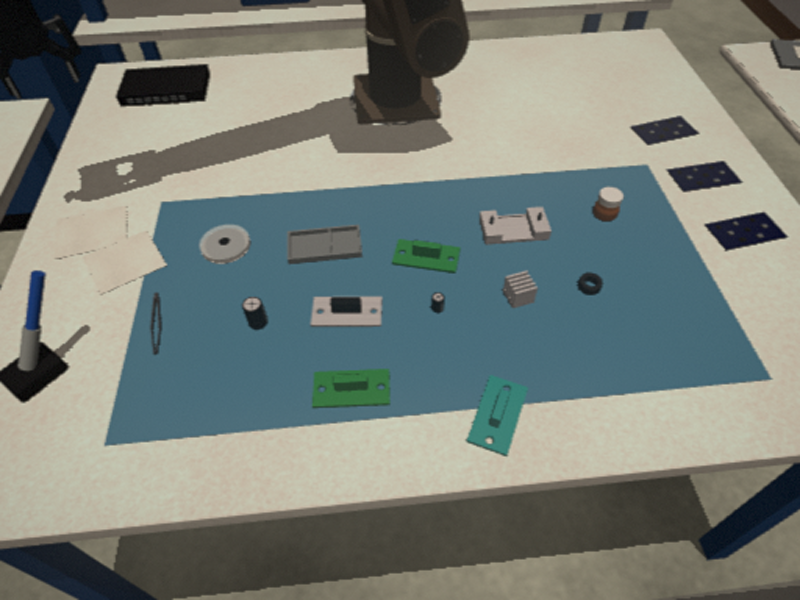

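View pics/side0b.png

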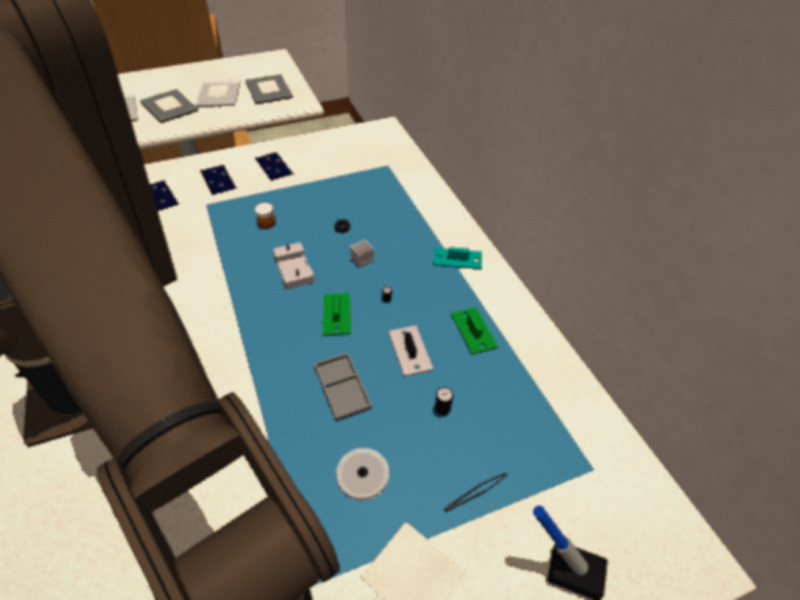

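The scene shows (800-px picture): base (515,225), tray (325,243), aluminium cover with black grip (347,310), green/turquoise covers (427,255), (350,388), (497,415), big can (255,312), small can (438,301), heat sink (520,288), ring (590,284), jar (607,204), reel (224,243), tweezers (155,323).

```bash
cat > h.py <<'E'
import cv2,numpy as np
from scipy.spatial.transform import Rotation as R
from plant import *
def cam(n,s=None):
    p=camera_params(n);K=np.array([[p['fx'],0,p['cx']],[0,p['fy'],p['cy']],[0,0,1]])
    if n=='wrist':
        T=np.eye(4);T[:3,:3]=R.from_quat(s['tcp_rot']).as_matrix();T[:3,3]=s['eef_pos']
        T=T@p['tool_from_camera'];return K,T[:3,:3],T[:3,3]
    Rm=R.from_rotvec(p['rvec']).as_matrix();return K,Rm.T,-Rm.T@p['tvec']
def rays(c,px):
    K,Rw,C=c;px=np.atleast_2d(px).astype(float);d=np.c_[px,np.ones(len(px))]@np.linalg.inv(K).T@Rw.T
    return C,d
def plane(c,px,z):
    C,d=rays(c,px);return C+d*((z-C[2])/d[:,2])[:,None]
def tri(c1,p1,c2,p2):
    A=0;b=0
    for c,p in((c1,p1),(c2,p2)):
        C,d=rays(c,p);d=d[0]/np.linalg.norm(d[0]);M=np.eye(3)-np.outer(d,d);A=A+M;b=b+M@C
    return np.linalg.solve(A,b)
def proj(c,X):
    K,Rw,C=c;q=(np.atleast_2d(X)-C)@Rw@K.T;return q[:,:2]/q[:,2:]
def blobs(im,amin=30):
    hsv=cv2.cvtColor(im,cv2.COLOR_RGB2HSV)
    mat=((hsv[...,0]>95)&(hsv[...,0]<112)&(hsv[...,1]>110)&(hsv[...,2]>60)).astype(np.uint8)*255
    return mat,hsv
def shot(n,name):
    s=get_state();im=read_camera(n);cv2.imwrite(f'pics/{name}.png',im[...,::-1]);return s,im
E
python3 - <<'E'
from h import *
for n in('scene','side'):
    im=cv2.imread(f'pics/{n}0.png')[...,::-1].copy()
    mat,h=blobs(im)
    cs,_=cv2.findContours(mat,cv2.RETR_EXTERNAL,cv2.CHAIN_APPROX_NONE)
    c=max(cs,key=cv2.contourArea);hull=np.zeros_like(mat);cv2.fillPoly(hull,[cv2.convexHull(c)],255)
    m=cv2.bitwise_and(hull,~mat);m=cv2.morphologyEx(m,cv2.MORPH_OPEN,np.ones((2,2)))
    k,l,st,ce=cv2.connectedComponentsWithStats(m)
    C=cam(n);print(n,C[2])
    for i in range(1,k):
        if st[i][4]>25:
            cc=np.argwhere(l==i)[:,::-1].astype(np.float32);r=cv2.minAreaRect(cc);hm=np.median(h[l==i],0)
            print(ce[i].round(1)*1.5625//1,st[i][:5],hm,'xy@z10',plane(C,ce[i],.01)[0,:2].round(3))
E
```

```text
scene [ 1.2297709  -0.10138399  0.78207966]
side [ 0.32884939 -0.77018872  0.91754603]
[265. 216.] [163 130  15  18 212] [ 16.   68.5 114.5] xy@z10 [0.448 0.38 ]
[343. 227.] [216 142   9   8  61] [98. 49. 31.] xy@z10 [0.62  0.269]
[294. 266.] [175 155  28  31 577] [ 12.  47. 171.] xy@z10 [0.469 0.176]
[363. 253.] [225 154  16  18 225] [ 12.  50. 113.] xy@z10 [0.634 0.159]
[442. 258.] [278 158  14  14 137] [ 86. 255. 143.] xy@z10 [0.804 0.075]
[387. 294.] [245 184   7  10  54] [98. 61. 80.] xy@z10 [0.64  0.014]
[337. 315.] [206 187  21  30 567] [ 66. 228. 134.] xy@z10 [ 0.517 -0.005]
[475. 331.] [289 197  32  31 607] [ 66. 225. 132.] xy@z10 [ 0.775 -0.152]
[411. 351.] [249 209  30  33 661] [ 12.  45. 187.] xy@z10 [ 0.628 -0.152]
[343. 387.] [ 202  226   37   44 1026] [ 18.  37. 130.] xy@z10 [ 0.472 -0.184]
[444. 402.] [279 249  12  18 177] [90. 51. 80.] xy@z10 [ 0.64  -0.285]
[363. 474.] [215 287  36  35 996] [ 16.  37. 180.] xy@z10 [ 0.448 -0.366]
[317. 525.] [185 305  33  60 269] [ 15. 107.  79.] xy@z10 [ 0.351 -0.42 ]
[465. 498.] [286 310  26  18 120] [ 98.  106.   96.5] xy@z10 [ 0.593 -0.467]
[402. 540.] [241 334  33  25 323] [ 23.  44. 235.] xy@z10 [ 0.469 -0.491]
```

Emit:
move_arm([
  [1, [0.035, 0, -0.003], [0, 0, -0.114]],
  [1, [0.035, 0, -0.003], [0, 0, -0.114]],
  [1, [0.035, 0, -0.003], [0, 0, -0.114]],
  [1, [0.035, 0, -0.003], [0, 0, -0.114]],
  [1, [0.035, 0, -0.003], [0, 0, -0.114]],
  [1, [0.035, 0, -0.003], [0, 0, -0.114]],
  [1, [0.035, 0, -0.003], [0, 0, -0.114]],
  [1, [0.035, 0, -0.003], [0, 0, -0.114]],
  [1, [0.035, 0, -0.003], [0, 0, -0.114]],
  [1, [0.035, 0, -0.003], [0, 0, -0.114]],
])

```text
time: 0.98
eef_pos: [0.477, -0.343, 0.2609]
tcp_rot: [0.705, 0.709, 0.0, -0.0]
contact_force: [0.8, 0.1, -0.3]
opening: 1.001
finger_force: 0.0
```

Emit:
move_arm([
  [1, [0.024, 0.01, 0], [0, 0, 0]],
  [1, [0.024, 0.01, 0], [0, 0, 0]],
  [1, [0.024, 0.01, 0], [0, 0, 0]],
  [1, [0.024, 0.01, 0], [0, 0, 0]],
  [1, [0.024, 0.01, 0], [0, 0, 0]],
  [1, [0.024, 0.01, 0], [0, 0, 0]],
  [1, [0.024, 0.01, 0], [0, 0, 0]],
  [1, [0.024, 0.01, 0], [0, 0, 0]],
  [1, [0, 0, 0], [0, 0, 0]],
  [1, [0, 0, 0], [0, 0, 0]],
])

```text
time: 1.82
eef_pos: [0.5565, -0.1517, 0.261]
tcp_rot: [0.706, 0.708, -0.0, -0.0]
contact_force: [0.8, 0.2, -0.5]
opening: 1.003
finger_force: 0.0
```

```bash
python3 - <<'E'
from h import *
s,im=shot('wrist','w1');print(s['eef_pos'],s['tcp_rot'],s['dq'].round(3))
cv2.imwrite('pics/w1b.png',cv2.resize(im[...,::-1],(800,600),interpolation=cv2.INTER_CUBIC))
E
```

```text
[ 0.55651218 -0.15169886  0.26097192] [ 7.06206905e-01  7.08005431e-01 -2.54958838e-04 -2.28954641e-04] [-0.037 -0.    -0.    -0.008 -0.003 -0.006]
```

View pics/w1b.png

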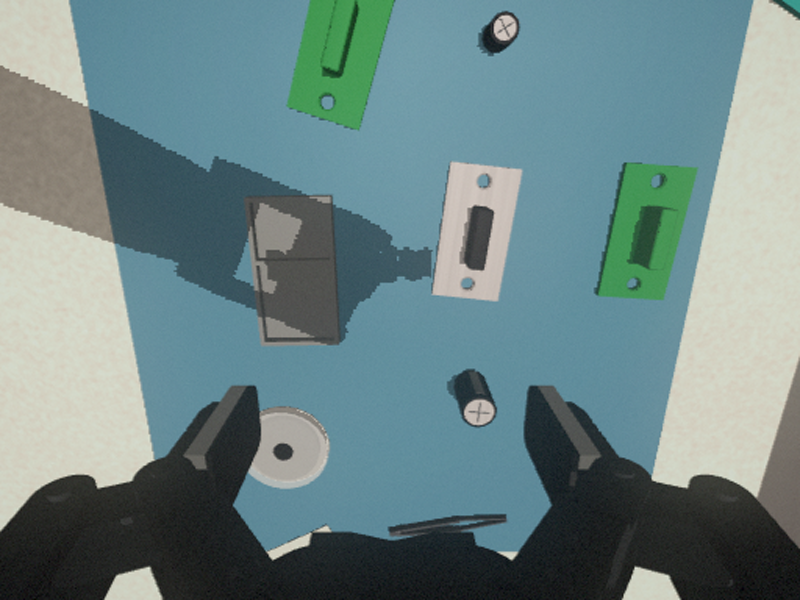

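Wrist picture: cover with aluminium plate (477,231), holes (484,181)/(468,284); big can top (478,411), small can (500,30) — big fits the 32 mm can; tray corners (247,197),(333,195),(341,342),(262,345).

```bash
python3 - <<'E'
from h import *
s=dict(eef_pos=np.array([0.55651218,-0.15169886,0.26097192]),tcp_rot=np.array([7.06206905e-01,7.08005431e-01,-2.54958838e-04,-2.28954641e-04]))
c=cam('wrist',s);im=cv2.imread('pics/w1.png')[...,::-1].copy()
hsv=cv2.cvtColor(im,cv2.COLOR_RGB2HSV)
# cover plate
m=((hsv[...,1]<90)&(hsv[...,2]>140)).astype(np.uint8);k,l,st,ce=cv2.connectedComponentsWithStats(m)
i=l[int(235/1.5625),int(455/1.5625)];cc=np.argwhere(l==i)[:,::-1].astype(np.float32);h=cv2.convexHull(cc)
P=plane(c,h[:,0],.006)[:,:2].astype(np.float32);r=cv2.minAreaRect(P*1000);print('cover',st[i],r)
mat,_=blobs(im)
for p in((484,181),(468,284)):
    x,y=[int(v/1.5625) for v in p];w=hsv[y-6:y+7,x-6:x+7,1]>90
    q=np.argwhere(w).mean(0)[::-1]+[x-6,y-6];print('hole',q,w.sum(),plane(c,q,.005)[0])
# can top
i=l[int(408/1.5625),int(473/1.5625)];cc=np.argwhere(l==i)[:,::-1].astype(np.float32);h=cv2.convexHull(cc)
P=plane(c,h[:,0],.05)[:,:2].astype(np.float32);print('cap',st[i],cv2.minEnclosingCircle(P*1000),P.mean(0))
t=np.array([(247,197),(333,195),(341,342),(262,345)])/1.5625
P=plane(c,t,.014);print('tray',P,P.mean(0),[np.linalg.norm(P[i]-P[i-1]) for i in range(4)])
# divider end
print(plane(c,np.array([(255,259),(333,258)])/1.5625,.014))
E
```

```text
cover [  189     0   205   206 23120] ((596.9649658203125, -85.3525390625), (264.322021484375, 242.38462829589844), 83.91199493408203)
hole [nan nan] 0 [nan nan nan]
hole [nan nan] 0 [nan nan nan]
cap [297 256  19  16 226] ((633.259521484375, -291.509765625), 12.967812538146973) [ 0.632889  -0.2912412]
tray [[ 0.43596031 -0.11004509  0.014     ]
 [ 0.50762238 -0.10823356  0.014     ]
 [ 0.51007389 -0.24080998  0.014     ]
 [ 0.43707545 -0.24400626  0.014     ]] [ 0.47268301 -0.17577372  0.014     ] [np.float64(0.13396580464503047), np.float64(0.07168495995684611), np.float64(0.13259908642895513), np.float64(0.07306839028232408)]
[[ 0.4378898  -0.16283469  0.014     ]
 [ 0.50563801 -0.16177337  0.014     ]]<stdin>:12: RuntimeWarning: Mean of empty slice.
  ret = um.true_divide(
```

Emit:
move_arm([
  [1, [0.04, 0, 0], [0, 0, 0]],
  [1, [0.04, 0, 0], [0, 0, 0]],
  [1, [0.04, 0, 0], [0, 0, 0]],
  [1, [0.04, 0, 0], [0, 0, 0]],
  [1, [0.04, 0, 0], [0, 0, 0]],
  [1, [0.04, 0, 0], [0, 0, 0]],
  [1, [0.04, 0, 0], [0, 0, 0]],
  [1, [0.04, 0, 0], [0, 0, 0]],
  [1, [0.04, 0, 0], [0, 0, 0]],
  [1, [0, 0, 0], [0, 0, 0]],
])

```text
time: 2.7
eef_pos: [0.5558, 0.2118, 0.2612]
tcp_rot: [0.706, 0.709, 0.001, -0.001]
contact_force: [0.1, -1.4, 0.0]
opening: 1.005
finger_force: 0.0
```

```bash
python3 - <<'E'
from h import *
s,im=shot('wrist','w2');print(s['eef_pos'],s['tcp_rot'],s['dq'].round(3))
np.savez('w2.npz',**s)
cv2.imwrite('pics/w2b.png',cv2.resize(im[...,::-1],(800,600),interpolation=cv2.INTER_CUBIC))
E
```

```text
[0.55584919 0.21183989 0.26123506] [ 0.70555936  0.70864959  0.00089968 -0.00097198] [-0.08  -0.017  0.026 -0.078  0.01  -0.074]
```

View pics/w2b.png

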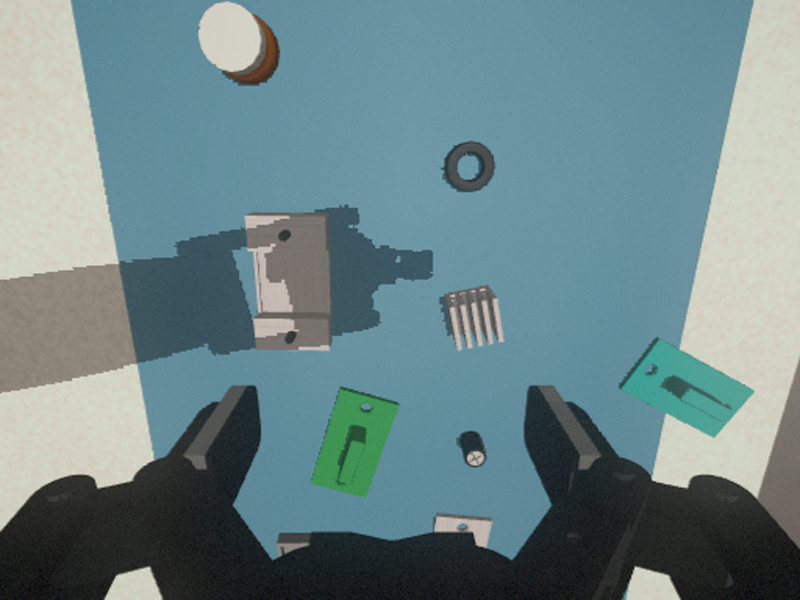

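Wrist picture: ring (469,166), base (290,282) with pins (285,236),(291,337), heat sink (474,318) turned a few degrees, small can (473,450), jar (238,40).

```bash
python3 - <<'E'
from h import *
def rect(P):
    (x,y),(w,h),a=cv2.minAreaRect((P*1000).astype(np.float32));return np.round([x,y,w,h,a],1)
s=dict(np.load('w2.npz'));c=cam('wrist',s);im=cv2.imread('pics/w2.png')[...,::-1].copy();h=cv2.cvtColor(im,cv2.COLOR_RGB2HSV)
print('nadir',proj(c,[c[2]-[0,0,.3]])*1.5625)
def crop(x0,x1,y0,y1,f):
    m=np.zeros(h.shape[:2],np.uint8);a=[int(v/1.5625) for v in(x0,x1,y0,y1)]
    m[a[2]:a[3],a[0]:a[1]]=f(h[a[2]:a[3],a[0]:a[1]]);k,l,st,ce=cv2.connectedComponentsWithStats(m)
    i=1+st[1:,4].argmax();return np.argwhere(l==i)[:,::-1].astype(np.float32),st[i],ce[i]
p,st,ce=crop(430,510,130,205,lambda q:(q[...,1]<90)&(q[...,2]<110));print('ring',st)
P=plane(c,cv2.convexHull(p)[:,0],.008)[:,:2];print(cv2.minEnclosingCircle((P*1000).astype(np.float32)),rect(P),'z16',plane(c,ce,.016))
p,st,ce=crop(240,345,205,355,lambda q:(q[...,1]<95));P=plane(c,cv2.convexHull(p)[:,0],.023)[:,:2];print('base',st,rect(P))
for b in((270,300,225,250),(275,308,322,350)):
    p,st,ce=crop(*b,lambda q:q[...,2]<60);n=np.argmin(p@[1,0]);print('pin',st*1.5625//1,ce*1.5625,'@41',plane(c,ce,.041)[0],'@30',plane(c,ce,.03)[0])
p,st,ce=crop(435,510,280,355,lambda q:(q[...,1]<95));P=plane(c,cv2.convexHull(p)[:,0],.04)[:,:2];print('hs',st,rect(P))
s=dict(eef_pos=np.array([0.55651218,-0.15169886,0.26097192]),tcp_rot=np.array([7.06206905e-01,7.08005431e-01,-2.54958838e-04,-2.28954641e-04]))
c=cam('wrist',s);im=cv2.imread('pics/w1.png')[...,::-1].copy();h=cv2.cvtColor(im,cv2.COLOR_RGB2HSV)
p,st,ce=crop(425,530,155,308,lambda q:(q[...,1]<80)&(q[...,2]>120));P=plane(c,cv2.convexHull(p)[:,0],.005)[:,:2];print('cover',st,rect(P))
E
```

```text
nadir [[391.60061114 150.26056701]]
ring [285  90  32  33 568]
((619.6983032226562, 279.4796142578125), 20.74395751953125) [620.3 279.3  39.4  39.7  47.2] z16 [[0.61897803 0.2796479  0.016     ]]
base [ 153  131   67   96 5946] [466.7 182.3 135.7  93.5  88.4]
pin [279. 229.  10.  10.  40.] [284.73557692 234.49519231] @41 [0.47088073 0.22737645 0.041     ] @30 [0.46832237 0.22544048 0.03      ]
pin [287. 331.   7.  10.  28.] [290.97222222 336.54513889] @41 [0.47032263 0.13978144 0.041     ] @30 [0.46774742 0.13520005 0.03      ]
hs [ 278  179   48   48 2195] [624.1 157.5  63.6  67.8   1.9]
cover [ 276  102   59   91 3345] [ 628.5 -141.5  119.2   64.7   84.1]
```

Emit:
move_arm([
  [1, [0.009, 0.008, 0.02], [0, 0, 0]],
  [1, [0.009, 0.008, 0.02], [0, 0, 0]],
  [1, [0.009, 0.008, 0.02], [0, 0, 0]],
  [1, [0.009, 0.008, 0.02], [0, 0, 0]],
  [1, [0.009, 0.008, 0.02], [0, 0, 0]],
  [1, [0.009, 0.008, 0.02], [0, 0, 0]],
  [1, [0.009, 0.008, 0.02], [0, 0, 0]],
  [1, [0.009, 0.008, 0.02], [0, 0, 0]],
  [1, [0, 0, 0], [0, 0, 0]],
  [1, [0, 0, 0], [0, 0, 0]],
])

```text
time: 3.58
eef_pos: [0.62, 0.277, 0.0995]
tcp_rot: [0.708, 0.707, -0.002, -0.001]
contact_force: [-0.9, -0.6, 0.2]
opening: 0.998
finger_force: 0.0
```

```bash
cat >> h.py <<'E'
def crop(h,b,f,k=1.5625):
    m=np.zeros(h.shape[:2],np.uint8);a=[max(0,int(v/k)) for v in b]
    m[a[2]:a[3],a[0]:a[1]]=f(h[a[2]:a[3],a[0]:a[1]]);n,l,st,ce=cv2.connectedComponentsWithStats(m)
    i=1+st[1:,4].argmax();return np.argwhere(l==i)[:,::-1].astype(np.float32),st[i],ce[i]
E
python3 - <<'E'
from h import *
s,im=shot('wrist','w3');print(s['eef_pos'],s['tcp_rot'])
c=cam('wrist',s);h=cv2.cvtColor(im,cv2.COLOR_RGB2HSV)
q=proj(c,[.62,.28,.016])[0];print(q)
p,st,ce=crop(h,(q[0]-45,q[0]+45,q[1]-45,q[1]+45),lambda q:(q[...,1]<90)&(q[...,2]<110),1);print(st)
for z in(0.008,.016):
    P=plane(c,cv2.convexHull(p)[:,0],z)[:,:2];print(cv2.minEnclosingCircle((P*1000).astype(np.float32)))
E
```

```text
[0.62003075 0.27703293 0.09945841] [ 0.70769871  0.70651132 -0.0019243  -0.00075835]
[250.86227505 194.69026741]
[ 226  169   49   49 1425]
((619.1812744140625, 277.97003173828125), 21.90590476989746)
((619.2357788085938, 280.6690368652344), 21.160526275634766)
```

Emit:
move_arm([
  [1, [0.002, 0, 0.02], [0, 0, 0]],
  [1, [0, 0, 0.02], [0, 0, 0]],
  [1, [0, 0, 0.02], [0, 0, 0]],
  [1, [0, 0, 0.02], [0, 0, 0]],
  [1, [0, 0, 0.01], [0, 0, 0]],
  [1, [0, 0, 0.006], [0, 0, 0]],
  [1, [0, 0, 0], [0, 0, 0]],
  [0, [0, 0, 0], [0, 0, 0]],
  [0, [0, 0, 0], [0, 0, 0]],
  [0, [0, 0, 0], [0, 0, 0]],
], grip_force=40)

```text
time: 4.47
eef_pos: [0.6216, 0.2815, 0.0072]
tcp_rot: [0.707, 0.707, 0.001, 0.001]
contact_force: [-0.4, -0.1, -0.6]
opening: 0.608
finger_force: 0.0
```

Emit:
move_arm([
  [0, [0, 0, 0], [0, 0, 0]],
  [0, [0, 0, 0], [0, 0, 0]],
  [0, [0, 0, 0], [0, 0, 0]],
  [0, [0, 0, -0.02], [0, 0, 0]],
  [0, [0, 0, -0.03], [0, 0, 0]],
  [0, [0, 0, -0.03], [0, 0, 0]],
  [0, [0, 0, -0.03], [0, 0, 0]],
  [0, [0, 0, -0.02], [0, 0, 0]],
  [0, [0, 0, 0], [0, 0, 0]],
  [0, [0, 0, 0], [0, 0, 0]],
])

```text
time: 5.3
eef_pos: [0.6209, 0.2814, 0.1365]
tcp_rot: [0.707, 0.707, 0.001, 0.001]
contact_force: [0.5, -0.4, -2.0]
opening: 0.438
finger_force: 40.5
```

Emit:
move_arm([
  [0, [-0.001, -0.0215, -0.01], [0, 0, 0]],
  [0, [-0.001, -0.0215, -0.01], [0, 0, 0]],
  [0, [-0.001, -0.0215, -0.01], [0, 0, 0]],
  [0, [-0.001, -0.0215, -0.01], [0, 0, 0]],
  [0, [-0.001, -0.0215, -0.01], [0, 0, 0]],
  [0, [-0.001, -0.0215, 0], [0, 0, 0]],
  [0, [-0.001, -0.0215, 0], [0, 0, 0]],
  [0, [0, 0, 0], [0, 0, 0]],
  [0, [0, 0, 0], [0, 0, 0]],
  [0, [0, 0, 0], [0, 0, 0]],
])

```text
time: 6.13
eef_pos: [0.4696, 0.2739, 0.1837]
tcp_rot: [0.707, 0.707, -0.001, -0.0]
contact_force: [0.1, -0.2, -0.6]
opening: 0.436
finger_force: 40.5
```

```bash
python3 - <<'E'
from h import *
s,im=shot('wrist','w4');print(s['eef_pos'],s['tcp_rot']);np.savez('w4.npz',**s)
cv2.imwrite('pics/w4b.png',cv2.resize(im[...,::-1],(800,600),interpolation=cv2.INTER_CUBIC))
E
```

```text
[0.46964051 0.27392859 0.18372629] [ 7.07101707e-01  7.07111002e-01 -1.02189392e-03 -4.03601589e-04]
```

View pics/w4b.png

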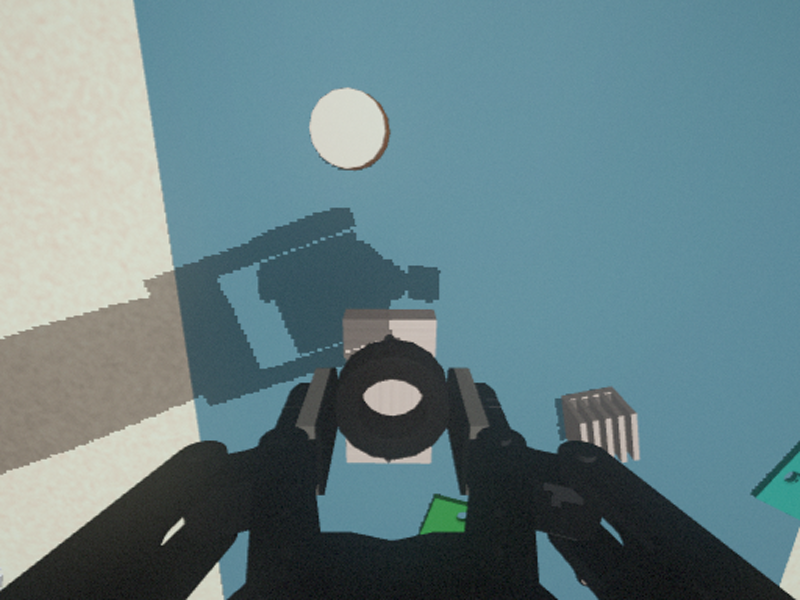

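The held ring hides the channel; the base's top corners show at about (344,318),(436,318),(431,462),(346,462), pin tips near (391,337).

```bash
python3 - <<'E'
from h import *
s=dict(np.load('w4.npz'));c=cam('wrist',s);im=cv2.imread('pics/w4.png')
P=plane(c,np.array([(344.,318),(436.,318),(431.5,462.5),(346,462.5)])/1.5625,.023);print(P.round(4),P.mean(0))
print('tip1',plane(c,np.array([390.5,336])/1.5625,.041))
g=cv2.cvtColor(im,cv2.COLOR_BGR2GRAY);print(g[192:222,225],g[192:222,272]);print(g[207,210:290])
print(g[285:302,230],g[293,212:285])
E
```

```text
[[0.4358 0.2404 0.023 ]
 [0.5007 0.2405 0.023 ]
 [0.5008 0.1192 0.023 ]
 [0.4335 0.1191 0.023 ]] [0.46770708 0.17980871 0.023     ]
tip1 [[0.46870056 0.23427067 0.041     ]]
[ 71  79  77  76  75  79  90  91  91  91  95  91 105 116 116 113 115 113
 113 111 112 116 115 115 115 112 113 112 116 117] [100 100 133 132 132 133  98 102 102 100 102  96 129 193 192 192 191 193
 191 190 189 190 194 190 192 191 188 189 190 190]
[ 73  75  74  76  78  78  77  76  75 101 111 113 112 111 113 113 113 113
 112 112 113 115 113 114 111 115 113 114 114 113 117 115 115 113 115 118
 116 115 113 181 190 190 189 190 189 190 191 192 190 190 192 190 190 190
 190 191 191 191 190 192 190 191 192 191 191 192 191 193 193 161 140 134
 136 132 134 136 135 132 133 137]
[ 45  43  64 145 188 192 187 188 187 186 189 144 131 130 132 130 128] [ 96 124 128 129 129 126 130 130 128 142 181 187 186 187 186 186 186 189
 187 187 187 186 186 186 187 188 187 187 187 186 187 166 158 136  78  49
  49  42  56  63  59  69  77  92 122 128 179 187 187 188 188 187 187 189
 186 188 187 186 186 187 188 185 188 176 143 130 128 131 133 128 128 131
 131]
```

```bash
python3 - <<'E'
from h import *
s=dict(np.load('w4.npz'));c=cam('wrist',s)
for z in(.18,.188,.196): print(plane(c,np.array([391.5,399])/1.5625,z)[0],plane(c,np.array([(336.5,399),(447.5,399)])/1.5625,z)[:,0])
print(s['eef_pos'],get_state()['eef_pos'])
E
```

```text
[0.46967449 0.26772096 0.18      ] [0.44972313 0.48997915]
[0.46969237 0.27240644 0.188     ] [0.45082355 0.48889533]
[0.46971025 0.27709193 0.196     ] [0.45192397 0.4878115 ]
[0.46964051 0.27392859 0.18372629] [0.4701236  0.2739784  0.18412052]
```

Emit:
move_arm([
  [0, [-0.0155, -0.0003, 0.01], [0, 0, 0]],
  [0, [-0.0155, -0.0003, 0.01], [0, 0, 0]],
  [0, [-0.0155, -0.0003, 0.02], [0, 0, 0]],
  [0, [-0.0155, -0.0003, 0.02], [0, 0, 0]],
  [0, [-0.0155, -0.0003, 0.02], [0, 0, 0]],
  [0, [-0.0155, -0.0003, 0.02], [0, 0, 0]],
  [0, [0, 0, 0.01], [0, 0, 0]],
  [0, [0, 0, 0], [0, 0, 0]],
  [0, [0, 0, 0], [0, 0, 0]],
  [0, [0, 0, 0], [0, 0, 0]],
])

```text
time: 7.02
eef_pos: [0.4694, 0.1818, 0.0764]
tcp_rot: [0.707, 0.707, 0.001, 0.001]
contact_force: [-0.9, 0.5, -0.3]
opening: 0.438
finger_force: 40.5
```

Emit:
move_arm([
  [0, [0, -0.0015, 0.015], [0, 0, 0]],
  [0, [0, 0, 0.015], [0, 0, 0]],
  [0, [0, 0, 0.015], [0, 0, 0]],
  [0, [0, 0, 0.01], [0, 0, 0]],
  [0, [0, 0, 0.005], [0, 0, 0]],
  [0, [0, 0, 0.003], [0, 0, 0]],
  [0, [0, 0, 0], [0, 0, 0]],
  [0, [0, 0, 0], [0, 0, 0]],
  [0, [0, 0, 0], [0, 0, 0]],
  [0, [0, 0, 0], [0, 0, 0]],
])

```text
time: 7.85
eef_pos: [0.4673, 0.1813, 0.0131]
tcp_rot: [0.707, 0.707, 0.001, 0.0]
contact_force: [-0.1, 0.2, -0.4]
opening: 0.44
finger_force: 40.5
```

Emit:
move_arm([
  [0, [0, 0, 0.0015], [0, 0, 0]],
  [0, [0, 0, 0], [0, 0, 0]],
  [0.56, [0, 0, 0], [0, 0, 0]],
  [0.56, [0, 0, 0], [0, 0, 0]],
  [0.56, [0, 0, 0], [0, 0, 0]],
  [0.56, [0, 0, -0.02], [0, 0, 0]],
  [0.56, [0, 0, -0.03], [0, 0, 0]],
  [0.56, [0, 0, -0.03], [0, 0, 0]],
  [0.8, [0, 0, -0.04], [0, 0, 0]],
  [1, [0, 0, -0.04], [0, 0, 0]],
])

```text
time: 8.68
eef_pos: [0.4655, 0.181, 0.1714]
tcp_rot: [0.707, 0.707, -0.001, -0.001]
contact_force: [2.0, -1.4, -0.2]
opening: 0.822
finger_force: 0.0
```

Emit:
move_arm([
  [1, [0.01, 0, -0.01], [0, 0, 0]],
  [1, [0.01, 0, -0.01], [0, 0, 0]],
  [1, [0.01, 0, 0], [0, 0, 0]],
  [1, [0.01, 0, 0], [0, 0, 0]],
  [1, [0.01, 0, 0], [0, 0, 0]],
  [1, [0.01, 0, 0], [0, 0, 0]],
  [1, [0, 0, 0], [0, 0, 0]],
  [1, [0, 0, 0], [0, 0, 0]],
  [1, [0, 0, 0], [0, 0, 0]],
  [1, [0, 0, 0], [0, 0, 0]],
])

```text
time: 9.52
eef_pos: [0.4665, 0.2409, 0.1904]
tcp_rot: [0.707, 0.707, -0.0, -0.0]
contact_force: [0.2, -0.6, 0.0]
opening: 0.999
finger_force: 0.0
```

```bash
python3 - <<'E'
from h import *
s,im=shot('wrist','w5');print(s['eef_pos'],s['tcp_rot']);np.savez('w5.npz',**s)
q=proj(cam('wrist',s),[.4675,.18,.02])[0];print(q);x,y=(q-[120,90]).astype(int);x=max(0,x);y=max(0,y)
a=im[y:y+180,x:x+240,::-1];print(x,y)
cv2.imwrite('pics/w5b.png',cv2.resize(a,None,fx=3.333,fy=3.333,interpolation=cv2.INTER_CUBIC)[:600,:800])
E
```

```text
[0.46648019 0.24086343 0.19036198] [ 7.07194270e-01  7.07019144e-01 -4.25357801e-04 -1.18804710e-04]
[251.55208076 222.7946046 ]
131 132
```

View pics/w5b.png

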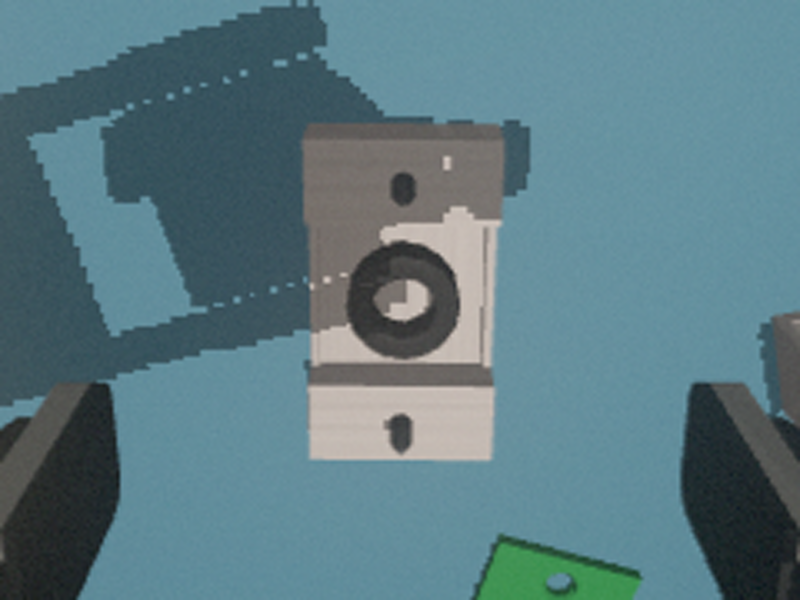

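The ring lies flat in the channel, centred at (403,300); base corners (303,138),(503,138),(493,460),(310,460); pins (403,189),(401,433).

```bash
python3 - <<'E'
from h import *
s=dict(np.load('w5.npz'));c=cam('wrist',s)
f=lambda p:np.array(p)/3.3333+[131,132]
P=plane(c,f([(303.,138),(503.,138),(493,460),(310,460)]),.023);print(P.round(4),P.mean(0))
print('ring',plane(c,f((403.5,300)),.013),plane(c,f([(347,300),(460,300)]),.013)[:,0])
im=cv2.imread('pics/w5.png');h=cv2.cvtColor(im[...,::-1].copy(),cv2.COLOR_RGB2HSV)
for y in(189,433):
    q=f((402,y));p,st,ce=crop(h,(q[0]-8,q[0]+8,q[1]-9,q[1]+9),lambda q:q[...,2]<85,1)
    B=plane(c,[ce[0],p[:,1].max()+.5],.041)[0];T=plane(c,[ce[0],p[:,1].min()-.5],.023)[0];print(st,B,T,plane(c,ce,.032))
E
```

```text
[[0.4352 0.24   0.023 ]
 [0.5005 0.24   0.023 ]
 [0.5008 0.1187 0.023 ]
 [0.434  0.1187 0.023 ]] [0.46762053 0.17935759 0.023     ]
ring [[0.46810977 0.1778854  0.013     ]] [0.4479964  0.48822199]
[248 184   8  10  62] [0.46740476 0.22291006 0.041     ] [0.46744214 0.22849873 0.023     ] [[0.4674233  0.22596747 0.032     ]]
[248 257   6  10  50] [0.46659695 0.13505216 0.041     ] [0.46659439 0.13737247 0.023     ] [[0.4665957  0.13637375 0.032     ]]
```

Emit:
move_arm([
  [1, [-0.0322, 0.0162, 0], [0, 0, 0]],
  [1, [-0.0322, 0.0162, 0], [0, 0, 0]],
  [1, [-0.0322, 0.0162, 0], [0, 0, 0]],
  [1, [-0.0322, 0.0162, 0], [0, 0, 0]],
  [1, [-0.0322, 0.0162, 0], [0, 0, 0]],
  [1, [-0.0322, 0.0162, 0], [0, 0, 0]],
  [1, [-0.0322, 0.0162, 0], [0, 0, 0]],
  [1, [-0.0322, 0.0162, 0], [0, 0, 0]],
  [1, [-0.0322, 0.0162, 0], [0, 0, 0]],
  [1, [-0.0322, 0.0162, 0], [0, 0, 0]],
])

```text
time: 10.4
eef_pos: [0.629, -0.0832, 0.1909]
tcp_rot: [0.707, 0.707, 0.0, 0.0]
contact_force: [1.0, 0.1, 0.4]
opening: 1.0
finger_force: 0.0
```

Emit:
move_arm([
  [1, [0, 0, 0], [0, 0, 0]],
  [1, [0, 0, 0], [0, 0, 0]],
  [1, [0, 0, 0], [0, 0, 0]],
  [1, [0, 0, 0], [0, 0, 0]],
  [1, [0, 0, 0], [0, 0, 0]],
  [1, [0, 0, 0], [0, 0, 0]],
  [1, [0, 0, 0], [0, 0, 0]],
  [1, [0, 0, 0], [0, 0, 0]],
  [1, [0, 0, 0], [0, 0, 0]],
  [1, [0, 0, 0], [0, 0, 0]],
])

```text
time: 11.23
eef_pos: [0.6286, -0.0806, 0.1909]
tcp_rot: [0.707, 0.707, 0.0, 0.0]
contact_force: [0.2, 1.0, -0.2]
opening: 1.001
finger_force: 0.0
```

```bash
python3 - <<'E'
from h import *
s,im=shot('wrist','w6');print(s['eef_pos'],s['tcp_rot']);np.savez('w6.npz',**s)
q=proj(cam('wrist',s),[.6285,-.1415,.01])[0];x,y=(q-[120,90]).astype(int);x=max(0,x);y=max(0,y);print(x,y)
a=im[y:y+180,x:x+240,::-1]
cv2.imwrite('pics/w6b.png',cv2.resize(a,None,fx=3.333,fy=3.333,interpolation=cv2.INTER_CUBIC)[:600,:800])
E
```

```text
[ 0.62860026 -0.08060491  0.19088545] [7.07003656e-01 7.07209890e-01 2.17154521e-05 3.33095114e-05]
130 129
```

View pics/w6b.png

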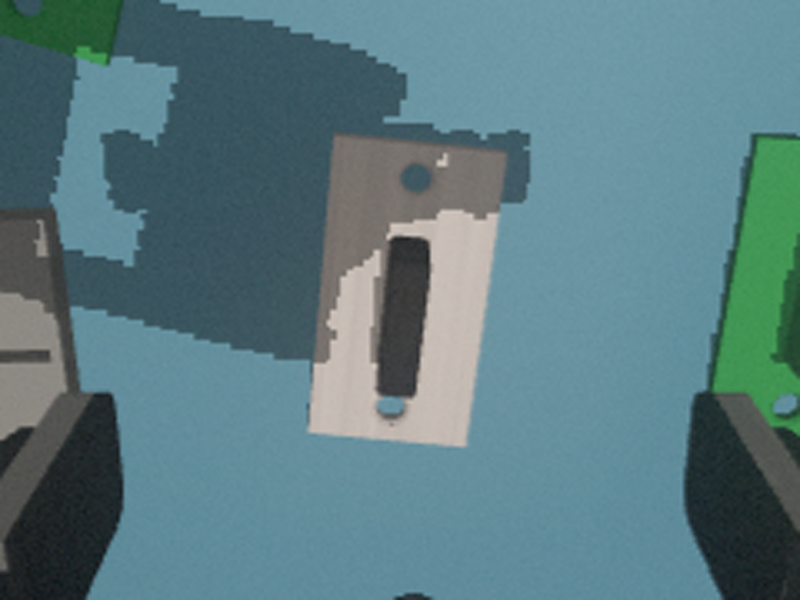

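The aluminium plate with black grip at (405,290) in the crop (holes (417,178),(391,405)) is the cover meant; the green one at right and the green one top-left are not.

```bash
python3 - <<'E'
from h import *
s=dict(np.load('w6.npz'));c=cam('wrist',s)
im=cv2.imread('pics/w6.png');h=cv2.cvtColor(im[...,::-1].copy(),cv2.COLOR_RGB2HSV)
f=lambda p:np.array(p)/3.3333+[130,129]
P=plane(c,f([(334.,137),(507.,153),(466,446),(309,433)]),.006);print(P.round(4),P.mean(0))
lo,hi=f((290,120)),f((530,460))
p,st,ce=crop(h,(lo[0],hi[0],lo[1],hi[1]),lambda q:(q[...,1]<80)&(q[...,2]>70),1)
Q=plane(c,cv2.convexHull(p)[:,0],.005)[:,:2]*1000;print(st,cv2.minAreaRect(Q.astype(np.float32)))
p,st,ce=crop(h,(lo[0],hi[0],lo[1],hi[1]),lambda q:(q[...,2]<70)&(q[...,1]<120),1)
Q=plane(c,cv2.convexHull(p)[:,0],.034)[:,:2]*1000;print('grip',st,cv2.minAreaRect(Q.astype(np.float32)),plane(c,ce,.034))
for z in(.006,): print(plane(c,f([(417,178),(391,405)]),z))
e=(P[0]+P[1]-P[2]-P[3]);print('axis',np.degrees(np.arctan2(e[1],e[0])))
e=(P[1]+P[2]-P[0]-P[3]);print('axis',np.degrees(np.arctan2(e[1],e[0])))
E
```

```text
[[ 0.6053 -0.0821  0.006 ]
 [ 0.665  -0.0878  0.006 ]
 [ 0.6532 -0.2034  0.006 ]
 [ 0.5933 -0.1978  0.006 ]] [ 0.62919458 -0.14276483  0.006     ]
[ 222  168   61   96 4085] ((627.1655883789062, -141.7567901611328), (119.57251739501953, 66.07585144042969), 84.05132293701172)
grip [244 200  15  48 550] ((628.6094360351562, -137.03684997558594), (57.2379150390625, 13.339982032775879), 84.13521575927734) [[ 0.62875665 -0.13571751  0.034     ]]
[[ 0.63391591 -0.09676483  0.006     ]
 [ 0.62455847 -0.18579478  0.006     ]]
axis 84.12778903882379
axis -5.41240469126399
```

Emit:
move_arm([
  [1, [-0.0205, 0.0005, 0.01], [0, 0, 0]],
  [1, [-0.0205, 0, 0.02], [0, 0, 0]],
  [1, [-0.0205, 0, 0.02], [0, 0, 0]],
  [1, [0, 0, 0.02], [0, 0, 0.1]],
  [1, [0, 0, 0.03], [0, 0, 0]],
  [1, [0, 0, 0.03], [0, 0, 0]],
  [1, [0, 0, 0.01], [0, 0, 0]],
  [1, [0, 0, 0], [0, 0, 0]],
  [1, [0, 0, 0], [0, 0, 0]],
  [1, [0, 0, 0], [0, 0, 0]],
])

```text
time: 12.12
eef_pos: [0.6307, -0.1428, 0.0532]
tcp_rot: [0.741, 0.671, 0.001, 0.002]
contact_force: [0.7, 0.2, -0.3]
opening: 1.002
finger_force: 0.0
```

Emit:
move_arm([
  [1, [0, -0.001, 0.015], [0, 0, 0]],
  [1, [0, 0, 0.015], [0, 0, 0]],
  [1, [0, 0, 0.01], [0, 0, 0]],
  [1, [0, 0, 0.003], [0, 0, 0]],
  [1, [0, 0, 0], [0, 0, 0]],
  [0, [0, 0, 0], [0, 0, 0]],
  [0, [0, 0, 0], [0, 0, 0]],
  [0, [0, 0, 0], [0, 0, 0]],
  [0, [0, 0, 0], [0, 0, 0]],
  [0, [0, 0, 0], [0, 0, 0]],
], grip_force=60)

```text
time: 12.95
eef_pos: [0.6284, -0.1424, 0.0084]
tcp_rot: [0.742, 0.671, 0.0, 0.0]
contact_force: [-0.0, 0.0, -0.5]
opening: 0.302
finger_force: 0.0
```

Emit:
move_arm([
  [0, [0, 0, 0], [0, 0, 0]],
  [0, [0, 0, 0], [0, 0, 0]],
  [0, [0, 0, 0], [0, 0, 0]],
  [0, [0, 0, 0], [0, 0, 0]],
  [0, [0, 0, -0.01], [0, 0, 0]],
  [0, [0, 0, -0.02], [0, 0, 0]],
  [0, [0, 0, -0.03], [0, 0, 0]],
  [0, [0, 0, -0.03], [0, 0, 0]],
  [0, [0, 0, -0.03], [0, 0, 0]],
  [0, [0, 0, 0], [0, 0, 0]],
])

```text
time: 13.78
eef_pos: [0.6319, -0.1436, 0.1359]
tcp_rot: [0.741, 0.671, 0.003, 0.006]
contact_force: [1.9, -0.4, 0.2]
opening: 0.148
finger_force: 60.6
```

Emit:
move_arm([
  [0, [0.01, -0.005, 0], [0, 0, -0.046]],
  [0, [0.02, -0.01, 0], [0, 0, -0.047]],
  [0, [0.036, -0.018, 0], [0, 0, 0]],
  [0, [0.036, -0.018, 0], [0, 0, 0]],
  [0, [0.036, -0.018, 0], [0, 0, 0]],
  [0, [0.036, -0.018, 0], [0, 0, 0]],
  [0, [0.036, -0.018, 0], [0, 0, 0]],
  [0, [0.036, -0.018, 0], [0, 0, 0]],
  [0, [0.036, -0.018, 0], [0, 0, 0]],
  [0, [0.03, -0.015, 0], [0, 0, 0]],
])

```text
time: 14.62
eef_pos: [0.4737, 0.1736, 0.1269]
tcp_rot: [0.709, 0.705, -0.001, -0.001]
contact_force: [0.5, 0.7, -1.7]
opening: 0.151
finger_force: 60.4
```

Emit:
move_arm([
  [0, [0.01, -0.005, 0], [0, 0, 0]],
  [0, [0, 0, 0.005], [0, 0, 0]],
  [0, [0, 0, 0.01], [0, 0, 0]],
  [0, [0, 0, 0.01], [0, 0, 0]],
  [0, [0, 0, 0.01], [0, 0, 0]],
  [0, [0, 0, 0], [0, 0, 0]],
  [0, [0, 0, 0], [0, 0, 0]],
  [0, [0, 0, 0], [0, 0, 0]],
  [0, [0, 0, 0], [0, 0, 0]],
  [0, [0, 0, 0], [0, 0, 0]],
])

```text
time: 15.45
eef_pos: [0.4719, 0.1816, 0.0934]
tcp_rot: [0.71, 0.704, 0.0, 0.0]
contact_force: [-0.7, -0.7, -1.7]
opening: 0.151
finger_force: 60.4
```

```bash
python3 - <<'E'
from h import *
s,im=shot('wrist','w7');print(s['eef_pos'],s['tcp_rot'],R.from_quat(s['tcp_rot']).as_matrix()[:,0]);np.savez('w7.npz',**s)
q=proj(cam('wrist',s),s['eef_pos'])[0];x,y=(q-[120,90]).astype(int);x=max(0,x);y=max(0,y);y=min(y,204);print(x,y)
a=im[y:y+180,x:x+240,::-1]
cv2.imwrite('pics/w7b.png',cv2.resize(a,None,fx=3.333,fy=3.333,interpolation=cv2.INTER_CUBIC)[:600,:800])
E
```

```text
[0.4719112  0.18160875 0.09342603] [7.09735873e-01 7.04467619e-01 4.95824044e-04 3.44025051e-04] [7.45025605e-03 9.99972222e-01 2.19099205e-04]
130 158
```

View pics/w7b.png

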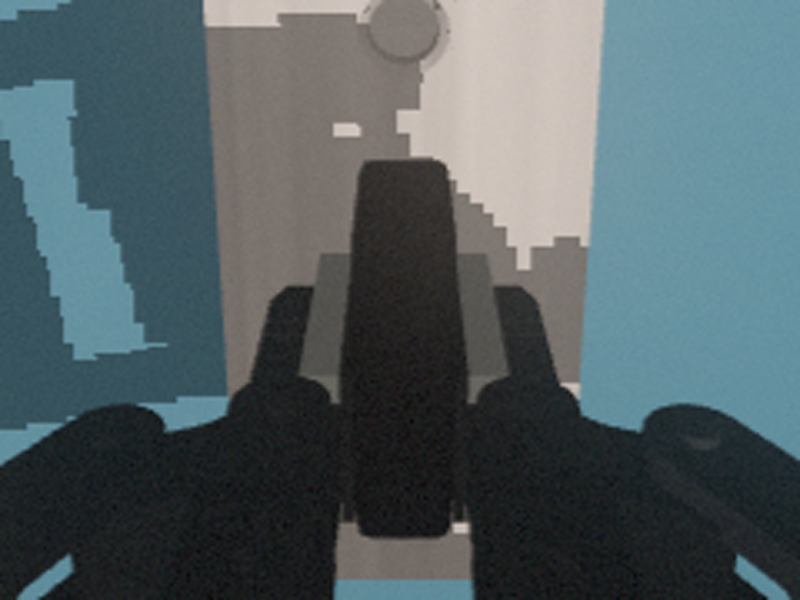

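Cover in hand, seen level and square to the tool; its +y hole is at (404,25) in the crop, plate left/right edges about x=205..227 and 604..580, far edge at row 580.

```bash
python3 - <<'E'
from h import *
s=dict(np.load('w7.npz'));c=cam('wrist',s);im=cv2.imread('pics/w7.png');h=cv2.cvtColor(im[...,::-1].copy(),cv2.COLOR_RGB2HSV)
Rt=R.from_quat(s['tcp_rot']).as_matrix();zt=s['eef_pos'][2]-.0085+.006
tool=lambda P:(P-s['eef_pos'])@Rt
f=lambda p:np.array(p)/3.3333+[130,158]
print('hole',tool(plane(c,f((404,25)),zt)))
m=(h[...,1]<80)
for r in(150,155,170,190,220):
    x=np.where(m[r,170:330])[0]+170
    b=x[np.r_[True,np.diff(x)>3]];e=x[np.r_[np.diff(x)>3,True]];P=tool(plane(c,[(x[0]-.5,r),(x[-1]+.5,r)],zt));print(r,x[0],x[-1],P[:,:2].round(4).tolist(),P.mean(0)[1])
for col in(225,240,262,275):
    y=np.where(m[100:175,col])[0]+100;print(col,y[0],tool(plane(c,(col,y[0]-.5),zt))[0])
y=np.where(m[320:345,250])[0]+320;print('far',y,tool(plane(c,(250,y[-1]+.5),zt))[0])
E
```

```text
hole [[0.04614703 0.00037727 0.00251056]]
150 188 319 [[0.0541, -0.0314], [0.054, 0.0345]] 0.0015324403496033354
155 188 312 [[0.0515, -0.0316], [0.0515, 0.0312]] -0.0002181727587822896
170 185 318 [[0.0438, -0.0336], [0.0438, 0.0347]] 0.0005427688162820757
190 193 329 [[0.0331, -0.0302], [0.0331, 0.0412]] 0.005505594763715762
220 194 317 [[0.0161, -0.0307], [0.0161, 0.0362]] 0.0027211550412764088
225 119 [ 0.06936975 -0.01229275  0.00250061]
240 123 [ 0.06747976 -0.00506735  0.00250877]
262 119 [0.06936672 0.00558452 0.00252183]
275 109 [0.07402141 0.0117485  0.00253016]
far [320 321 322 323 324 325 326 327 328 329 330 331] [-0.05873347 -0.00031502  0.00248676]
```

Emit:
move_arm([
  [0, [-0.002, -0.005, 0.005], [0, 0, 0]],
  [0, [0, 0, 0.01], [0, 0, 0]],
  [0, [0, 0, 0.01], [0, 0, 0]],
  [0, [0, 0, 0.01], [0, 0, 0]],
  [0, [0, 0, 0.003], [0, 0, 0]],
  [0, [0, 0, 0], [0, 0, 0]],
  [0, [0, 0, 0], [0, 0, 0]],
  [0, [0, 0, 0], [0, 0, 0]],
  [0, [0, 0, 0], [0, 0, 0]],
  [0, [0, 0, 0], [0, 0, 0]],
])

```text
time: 16.33
eef_pos: [0.4668, 0.1799, 0.0554]
tcp_rot: [0.71, 0.705, 0.0, 0.0]
contact_force: [-1.1, -0.4, -1.2]
opening: 0.15
finger_force: 60.4
```

```bash
python3 - <<'E'
from h import *
s,im=shot('wrist','w8');print(s['eef_pos'],s['tcp_rot']);np.savez('w8.npz',**s)
a=im[100:220,170:330,::-1]
cv2.imwrite('pics/w8b.png',cv2.resize(a,None,fx=5,fy=5,interpolation=cv2.INTER_CUBIC))
E
```

```text
[0.46677713 0.17986193 0.05538947] [7.09580273e-01 7.04624357e-01 4.85537216e-04 3.40708481e-04]
```

View pics/w8b.png

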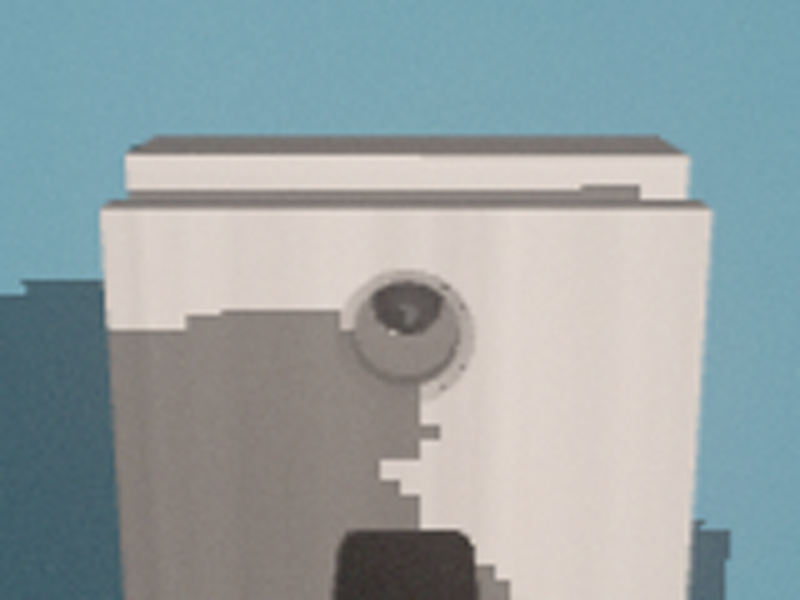

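Through the +y hole (centre (407,333), crop) the pin tip shows at (407,313), centred left-right and somewhat high (+y).

```bash
python3 - <<'E'
from h import *
s=dict(np.load('w8.npz'));c=cam('wrist',s)
zt=s['eef_pos'][2]-.0085+.006
f=lambda p:np.array(p)/5+[170,100]
print('hole top',plane(c,f([(407,333),(342,333),(473,333)]),zt))
print('inner @underside',plane(c,f([(407,330),(357,330),(458,330)]),zt-.006))
print('tip',plane(c,f([(407,308),(407,313),(372,300),(443,300)]),.041))
print('blk edge y',plane(c,f([(407,155),(126,155),(690,155)]),.023))
print('plate edge',plane(c,f([(407,208),(102,208),(712,208)]),zt))
E
```

```text
hole top [[0.46757799 0.22543342 0.05288947]
 [0.46097162 0.22548243 0.05288947]
 [0.47428691 0.22538366 0.05288947]]
inner @underside [[0.46759373 0.22434657 0.04688947]
 [0.46230683 0.22438577 0.04688947]
 [0.47298694 0.22430658 0.04688947]]
tip [[0.46762281 0.22543381 0.041     ]
 [0.46761928 0.22487669 0.041     ]
 [0.46380908 0.22635091 0.041     ]
 [0.47155718 0.2262937  0.041     ]]
blk edge y [[0.46778201 0.23988261 0.023     ]
 [0.43466405 0.24012229 0.023     ]
 [0.50115434 0.23964109 0.023     ]]
plate edge [[0.46765808 0.23809865 0.05288947]
 [0.43747867 0.23831864 0.05288947]
 [0.49785593 0.23787852 0.05288947]]
```

Emit:
move_arm([
  [0, [0, 0, 0.004], [0, 0, 0]],
  [0, [0, 0, 0.004], [0, 0, 0]],
  [0, [0, 0, 0.003], [0, 0, 0]],
  [0, [0, 0, 0.003], [0, 0, 0]],
  [0, [0, 0, 0.003], [0, 0, 0]],
  [0, [0, 0, 0.002], [0, 0, 0]],
  [0, [0, 0, 0.002], [0, 0, 0]],
  [0, [0, 0, 0.001], [0, 0, 0]],
  [0, [0, 0, 0], [0, 0, 0]],
  [0, [0, 0, 0], [0, 0, 0]],
])

```text
time: 17.22
eef_pos: [0.4663, 0.1798, 0.0328]
tcp_rot: [0.71, 0.705, 0.0, 0.0]
contact_force: [-0.4, 0.7, -2.6]
opening: 0.152
finger_force: 60.4
```

Emit:
move_arm([
  [0, [0, 0, 0.001], [0, 0, 0]],
  [0, [0, 0, 0.0005], [0, 0, 0]],
  [0, [0, 0, 0], [0, 0, 0]],
  [0.4, [0, 0, 0], [0, 0, 0]],
  [0.4, [0, 0, 0], [0, 0, 0]],
  [0.4, [0, 0, 0], [0, 0, 0]],
  [0.4, [0, 0, -0.01], [0, 0, 0]],
  [0.4, [0, 0, -0.03], [0, 0, 0]],
  [0.6, [0, 0, -0.03], [0, 0, 0]],
  [1, [0, 0, -0.03], [0, 0, 0]],
])

```text
time: 18.05
eef_pos: [0.4659, 0.1797, 0.133]
tcp_rot: [0.71, 0.705, -0.0, -0.0]
contact_force: [-0.1, 0.4, 0.5]
opening: 0.67
finger_force: 0.0
```

Emit:
move_arm([
  [1, [0.01, 0.018, -0.01], [0, 0, 0]],
  [1, [0, 0.018, -0.01], [0, 0, 0]],
  [1, [0, 0.018, -0.01], [0, 0, 0]],
  [1, [0, 0.018, -0.01], [0, 0, 0]],
  [1, [0, 0.018, -0.01], [0, 0, 0]],
  [1, [0.01, 0, 0], [0, 0, 0]],
  [1, [0.01, 0, 0], [0, 0, 0]],
  [1, [0, 0, 0], [0, 0, 0]],
  [1, [0, 0, 0], [0, 0, 0]],
  [1, [0, 0, 0], [0, 0, 0]],
])

```text
time: 18.88
eef_pos: [0.5551, 0.2094, 0.1805]
tcp_rot: [0.709, 0.705, -0.001, -0.0]
contact_force: [-0.4, 0.2, -0.8]
opening: 1.006
finger_force: 0.0
```

```bash
python3 - <<'E'
from h import *
s,im=shot('wrist','w9');print(s['eef_pos'],s['tcp_rot']);np.savez('w9.npz',**s)
cv2.imwrite('pics/w9b.png',cv2.resize(im[90:330,96:416,::-1],(800,600),interpolation=cv2.INTER_CUBIC))
E
```

```text
[0.55514963 0.20938458 0.18046627] [ 7.09229537e-01  7.04976923e-01 -8.70462307e-04 -4.93940229e-04]
```

View pics/w9b.png

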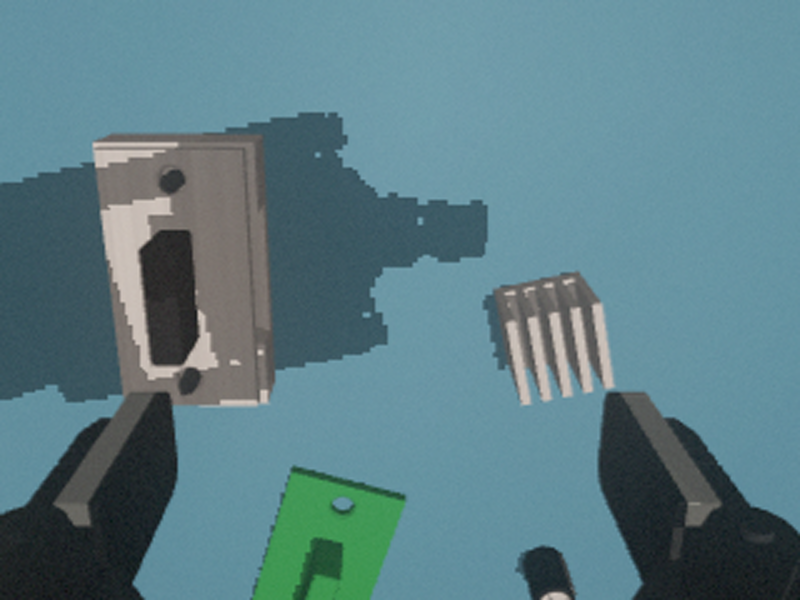

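The cover lies flush with both pins through (pins at (172,180),(190,380)); heat sink fin-top corners at (503,320),(602,303),(614,387),(522,404).

```bash
python3 - <<'E'
from h import *
s=dict(np.load('w9.npz'));c=cam('wrist',s)
P=plane(c,np.array([(503,320),(602,303),(614,387),(522,404)])/2.5+[96,90],.04)[:,:2];print(P.round(4),P.mean(0))
for a,b in((0,1),(3,2),(3,0),(2,1)): e=P[b]-P[a];print(np.linalg.norm(e),np.degrees(np.arctan2(e[1],e[0])))
# cover
print(plane(c,np.array([(97,148),(245,148)])/2.5+[96,90],.029))
E
```

```text
[[0.6034 0.1671]
 [0.6441 0.1745]
 [0.6526 0.1355]
 [0.6133 0.1275]] [0.62835584 0.15117455]
0.04139150851278888 10.332379556123833
0.04005135439777313 11.61009185126011
0.04087084373964251 104.10114686609514
0.039911753470659304 102.25111791560047
[[0.43844039 0.23841744 0.029     ]
 [0.4980972  0.23807188 0.029     ]]
```

Emit:
move_arm([
  [1, [-0.0145, 0.0185, 0.01], [0, 0, 0]],
  [1, [-0.0145, 0.0185, 0.01], [0, 0, 0]],
  [1, [-0.0145, 0.0185, 0.02], [0, 0, 0]],
  [1, [-0.0145, 0.0185, 0.02], [0, 0, 0]],
  [1, [0, 0, 0.02], [0, 0, -0.1]],
  [1, [0, 0, 0.02], [0, 0, -0.11]],
  [1, [0, 0, 0], [0, 0, 0]],
  [1, [0, 0, 0], [0, 0, 0]],
  [1, [0, 0, 0], [0, 0, 0]],
  [1, [0, 0, 0], [0, 0, 0]],
])

```text
time: 19.77
eef_pos: [0.6311, 0.151, 0.0834]
tcp_rot: [0.632, 0.775, 0.001, 0.001]
contact_force: [0.3, -0.0, 0.7]
opening: 0.999
finger_force: 0.0
```

```bash
python3 - <<'E'
from h import *
s=get_state();Rt=R.from_quat(s['tcp_rot']).as_matrix();print(s['eef_pos'],np.degrees(np.arctan2(Rt[1,0],Rt[0,0])),(np.array([.6284,.1512,.016])-s['eef_pos'])@Rt)
E
```

```text
[0.63106062 0.15096826 0.08343276] 101.56543172133102 [ 0.00078753 -0.00277639  0.06742389]
```

Emit:
move_arm([
  [1, [0.001, -0.0025, 0.02], [0, 0, 0]],
  [1, [0, 0, 0.02], [0, 0, 0]],
  [1, [0, 0, 0.02], [0, 0, 0]],
  [1, [0, 0, 0.007], [0, 0, 0]],
  [1, [0, 0, 0], [0, 0, 0]],
  [0, [0, 0, 0], [0, 0, 0]],
  [0, [0, 0, 0], [0, 0, 0]],
  [0, [0, 0, 0], [0, 0, 0]],
  [0, [0, 0, 0], [0, 0, 0]],
  [0, [0, 0, 0], [0, 0, 0]],
], grip_force=40)

```text
time: 20.6
eef_pos: [0.6288, 0.1512, 0.0161]
tcp_rot: [0.632, 0.775, 0.001, 0.001]
contact_force: [-0.3, 0.1, 5.8]
opening: 0.455
finger_force: 42.8
```

Emit:
move_arm([
  [0, [0, 0, 0], [0, 0, 0]],
  [0, [0, 0, 0], [0, 0, 0]],
  [0, [0, 0, -0.01], [0, 0, 0]],
  [0, [0, 0, -0.03], [0, 0, 0]],
  [0, [0, 0, -0.03], [0, 0, 0]],
  [0, [0, 0, -0.03], [0, 0, 0]],
  [0, [-0.01, 0, 0], [0, 0, 0.1]],
  [0, [-0.01, 0, 0], [0, 0, 0.09]],
  [0, [0, 0, 0], [0, 0, 0]],
  [0, [0, 0, 0], [0, 0, 0]],
])

```text
time: 21.43
eef_pos: [0.6298, 0.1311, 0.1139]
tcp_rot: [0.702, 0.712, -0.0, -0.001]
contact_force: [-0.1, 0.6, -0.7]
opening: 0.461
finger_force: 42.1
```

Emit:
move_arm([
  [0, [-0.037, -0.0174, 0], [0, 0, 0]],
  [0, [-0.037, -0.0174, 0], [0, 0, 0]],
  [0, [-0.037, -0.0174, 0], [0, 0, 0]],
  [0, [-0.037, -0.0174, 0], [0, 0, 0]],
  [0, [-0.037, -0.0174, 0], [0, 0, 0]],
  [0, [-0.037, -0.0174, 0], [0, 0, 0]],
  [0, [-0.037, -0.0174, 0], [0, 0, 0]],
  [0, [-0.037, -0.0174, 0], [0, 0, 0]],
  [0, [-0.037, -0.0174, 0], [0, 0, 0]],
  [0, [0, 0, 0], [0, 0, 0]],
])

```text
time: 22.27
eef_pos: [0.4757, -0.2085, 0.114]
tcp_rot: [0.704, 0.71, -0.001, 0.0]
contact_force: [-0.1, 0.1, -0.8]
opening: 0.461
finger_force: 42.1
```

Emit:
move_arm([
  [0, [0, 0, 0.01], [0, 0, 0]],
  [0, [0, 0, 0.02], [0, 0, 0]],
  [0, [0, 0, 0.02], [0, 0, 0]],
  [0, [0, 0, 0], [0, 0, 0]],
  [0, [0, 0, 0], [0, 0, 0]],
  [0, [0, 0, 0], [0, 0, 0]],
  [0, [0, 0, 0], [0, 0, 0]],
  [0, [0, 0, 0], [0, 0, 0]],
  [0, [0, 0, 0], [0, 0, 0]],
  [0, [0, 0, 0], [0, 0, 0]],
])

```text
time: 23.1
eef_pos: [0.4787, -0.2038, 0.0651]
tcp_rot: [0.702, 0.712, 0.0, 0.001]
contact_force: [-0.1, -0.0, -0.9]
opening: 0.461
finger_force: 42.1
```

```bash
python3 - <<'E'
from h import *
s=get_state();Rt=R.from_quat(s['tcp_rot']).as_matrix();print(s['eef_pos'],np.degrees(np.arctan2(Rt[1,0],Rt[0,0])),(np.array([.473,-.2025,.0205])-s['eef_pos'])@Rt)
E
```

```text
[ 0.4786679  -0.20383685  0.06509176] 90.75413739848806 [ 0.00144629 -0.00570285  0.04458389]
```

Emit:
move_arm([
  [0, [0.0015, -0.0055, 0.01], [0, 0, 0]],
  [0, [0, 0, 0.01], [0, 0, 0]],
  [0, [0, 0, 0.01], [0, 0, 0]],
  [0, [0, 0, 0.007], [0, 0, 0]],
  [0, [0, 0, 0.004], [0, 0, 0]],
  [0, [0, 0, 0.002], [0, 0, 0]],
  [0, [0, 0, 0.001], [0, 0, 0]],
  [0, [0, 0, 0], [0, 0, 0]],
  [0, [0, 0, 0], [0, 0, 0]],
  [0, [0, 0, 0], [0, 0, 0]],
])

```text
time: 23.93
eef_pos: [0.473, -0.2024, 0.0205]
tcp_rot: [0.702, 0.712, 0.0, 0.001]
contact_force: [-0.1, 0.8, -0.8]
opening: 0.458
finger_force: 42.1
```

Emit:
move_arm([
  [0, [0, 0, 0.0005], [0, 0, 0]],
  [0.58, [0, 0, 0], [0, 0, 0]],
  [0.58, [0, 0, 0], [0, 0, 0]],
  [0.58, [0, 0, 0], [0, 0, 0]],
  [0.58, [0, 0, -0.02], [0, 0, 0]],
  [0.58, [0, 0, -0.03], [0, 0, 0]],
  [0.8, [0, 0, -0.04], [0, 0, 0]],
  [1, [0, 0, -0.04], [0, 0, 0]],
  [1, [0, 0.025, -0.03], [0, 0, 0]],
  [1, [0, 0.025, 0], [0, 0, 0]],
])

```text
time: 24.77
eef_pos: [0.5266, -0.2038, 0.1889]
tcp_rot: [0.703, 0.711, 0.002, 0.007]
contact_force: [0.8, -1.4, 1.0]
opening: 0.999
finger_force: 0.0
```

Emit:
move_arm([
  [1, [-0.006, 0.027, 0], [0, 0, 0]],
  [1, [-0.006, 0.027, 0], [0, 0, 0]],
  [1, [-0.006, 0.027, 0], [0, 0, 0]],
  [1, [-0.006, 0.027, 0], [0, 0, 0]],
  [1, [0, 0, 0], [0, 0, 0]],
  [1, [0, 0, 0], [0, 0, 0]],
  [1, [0, 0, 0], [0, 0, 0]],
  [1, [0, 0, 0], [0, 0, 0]],
  [1, [0, 0, 0], [0, 0, 0]],
  [1, [0, 0, 0], [0, 0, 0]],
])

```text
time: 25.6
eef_pos: [0.6303, -0.2241, 0.1802]
tcp_rot: [0.703, 0.712, 0.0, 0.0]
contact_force: [0.2, 0.7, 0.4]
opening: 1.003
finger_force: 0.0
```

```bash
python3 - <<'E'
from h import *
s,im=shot('wrist','w10');print(s['eef_pos'],s['tcp_rot']);np.savez('w10.npz',**s);c=cam('wrist',s)
h=cv2.cvtColor(im,cv2.COLOR_RGB2HSV);q=proj(c,[.633,-.291,.05])[0];print(q)
p,st,ce=crop(h,(q[0]-40,q[0]+40,q[1]-40,q[1]+40),lambda v:(v[...,1]<90)&(v[...,2]>110),1)
P=plane(c,cv2.convexHull(p)[:,0],.05)[:,:2]*1000;print(st,cv2.minEnclosingCircle(P.astype(np.float32)))
cv2.imwrite('pics/w10b.png',cv2.resize(im[90:330,96:416,::-1],(800,600),interpolation=cv2.INTER_CUBIC))
E
```

```text
[ 0.63033071 -0.22406193  0.18020593] [7.02599329e-01 7.11585676e-01 2.46903687e-05 9.11990513e-05]
[252.26770061 244.14839622]
[240 233  26  23 455] ((632.9218139648438, -291.31158447265625), 13.387591361999512)
```

View pics/w10b.png

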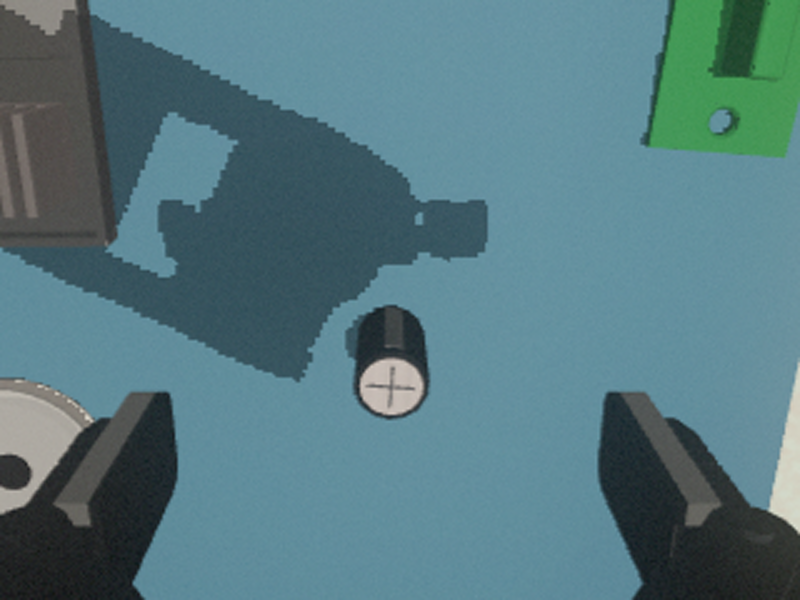

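Crop: the large can's top at (391,387), upright; heat sink in the tray's larger bay at far left.

Emit:
move_arm([
  [1, [-0.0165, 0.002, 0.01], [0, 0, 0]],
  [1, [-0.0165, 0, 0.02], [0, 0, 0]],
  [1, [-0.017, 0, 0.02], [0, 0, 0]],
  [1, [-0.017, 0, 0.02], [0, 0, 0]],
  [1, [0, 0, 0.02], [0, 0, 0]],
  [1, [0, 0, 0], [0, 0, 0]],
  [1, [0, 0, 0], [0, 0, 0]],
  [1, [0, 0, 0], [0, 0, 0]],
  [1, [0, 0, 0], [0, 0, 0]],
  [1, [0, 0, 0], [0, 0, 0]],
])

```text
time: 26.48
eef_pos: [0.635, -0.2912, 0.0921]
tcp_rot: [0.702, 0.712, 0.0, 0.002]
contact_force: [-0.5, 0.6, -0.2]
opening: 0.997
finger_force: 0.0
```

Emit:
move_arm([
  [1, [0, -0.002, 0.02], [0, 0, 0]],
  [1, [0, 0, 0.02], [0, 0, 0]],
  [1, [0, 0, 0.02], [0, 0, 0]],
  [1, [0, 0, 0.01], [0, 0, 0]],
  [1, [0, 0, 0], [0, 0, 0]],
  [0, [0, 0, 0], [0, 0, 0]],
  [0, [0, 0, 0], [0, 0, 0]],
  [0, [0, 0, 0], [0, 0, 0]],
  [0, [0, 0, 0], [0, 0, 0]],
  [0, [0, 0, 0], [0, 0, 0]],
], grip_force=30)

```text
time: 27.32
eef_pos: [0.6327, -0.2917, 0.0214]
tcp_rot: [0.702, 0.712, 0.0, 0.001]
contact_force: [0.2, -0.0, 0.1]
opening: 0.35
finger_force: 29.7
```

Emit:
move_arm([
  [0, [0, 0, 0], [0, 0, 0]],
  [0, [0, 0, 0], [0, 0, 0]],
  [0, [0, 0, 0], [0, 0, 0]],
  [0, [0, 0, 0], [0, 0, 0]],
  [0, [0, 0, -0.01], [0, 0, 0]],
  [0, [0, 0, -0.03], [0, 0, 0]],
  [0, [0, 0, -0.03], [0, 0, 0]],
  [0, [0, 0, -0.03], [0, 0, 0]],
  [0, [0.01, 0, 0], [0, 0, 0]],
  [0, [0.01, 0, 0], [0, 0, 0]],
])

```text
time: 28.15
eef_pos: [0.6327, -0.2719, 0.1228]
tcp_rot: [0.703, 0.711, 0.001, 0.002]
contact_force: [0.1, 0.8, -0.1]
opening: 0.352
finger_force: 29.8
```

Emit:
move_arm([
  [0, [0.0225, -0.0265, 0], [0, 0, 0]],
  [0, [0.0225, -0.0265, 0], [0, 0, 0]],
  [0, [0.0225, -0.0265, 0], [0, 0, 0]],
  [0, [0.0225, -0.0265, 0], [0, 0, 0]],
  [0, [0.0225, -0.0265, 0], [0, 0, 0]],
  [0, [0.0225, -0.0265, 0], [0, 0, 0]],
  [0, [0, 0, 0.02], [0, 0, 0]],
  [0, [0, 0, 0.02], [0, 0, 0]],
  [0, [0, 0, 0], [0, 0, 0]],
  [0, [0, 0, 0], [0, 0, 0]],
])

```text
time: 28.98
eef_pos: [0.4687, -0.1367, 0.0775]
tcp_rot: [0.702, 0.712, -0.001, -0.003]
contact_force: [0.3, -0.4, 0.2]
opening: 0.351
finger_force: 29.9
```

```bash
python3 - <<'E'
from h import *
s=get_state();Rt=R.from_quat(s['tcp_rot']).as_matrix();print(s['eef_pos'],np.degrees(np.arctan2(Rt[1,0],Rt[0,0])),(np.array([.472,-.1375,.026])-s['eef_pos'])@Rt)
E
```

```text
[ 0.46871339 -0.1366638   0.07748337] 90.768738649456 [-0.00103534  0.00354799  0.05146239]
```

Emit:
move_arm([
  [0, [-0.001, 0.001, 0.01], [0, 0, 0]],
  [0, [0, 0, 0.01], [0, 0, 0]],
  [0, [0, 0, 0.01], [0, 0, 0]],
  [0, [0, 0, 0.01], [0, 0, 0]],
  [0, [0, 0, 0.005], [0, 0, 0]],
  [0, [0, 0, 0.003], [0, 0, 0]],
  [0, [0, 0, 0.002], [0, 0, 0]],
  [0, [0, 0, 0], [0, 0, 0]],
  [0, [0, 0, 0], [0, 0, 0]],
  [0, [0, 0, 0], [0, 0, 0]],
])

```text
time: 29.82
eef_pos: [0.4723, -0.1394, 0.0303]
tcp_rot: [0.702, 0.712, 0.0, 0.001]
contact_force: [-0.2, -0.1, -1.3]
opening: 0.349
finger_force: 29.9
```

Emit:
move_arm([
  [0, [0.0015, 0, 0.002], [0, 0, 0]],
  [0, [0, 0, 0.001], [0, 0, 0]],
  [0, [0, 0, 0.001], [0, 0, 0]],
  [0, [0, 0, 0], [0, 0, 0]],
  [0, [0, 0, 0], [0, 0, 0]],
  [0, [0, 0, 0], [0, 0, 0]],
  [0, [0, 0, 0], [0, 0, 0]],
  [0, [0, 0, 0], [0, 0, 0]],
  [0, [0, 0, 0], [0, 0, 0]],
  [0, [0, 0, 0], [0, 0, 0]],
])

```text
time: 30.65
eef_pos: [0.4719, -0.1377, 0.0258]
tcp_rot: [0.702, 0.712, -0.0, 0.0]
contact_force: [-0.0, 0.7, -0.7]
opening: 0.349
finger_force: 29.9
```

Emit:
move_arm([
  [0.48, [0, 0, 0], [0, 0, 0]],
  [0.48, [0, 0, 0], [0, 0, 0]],
  [0.48, [0, 0, 0], [0, 0, 0]],
  [0.48, [0, 0, 0], [0, 0, 0]],
  [0.48, [0, 0, -0.01], [0, 0, 0]],
  [0.48, [0, 0, -0.03], [0, 0, 0]],
  [0.6, [0, 0, -0.03], [0, 0, 0]],
  [1, [0, 0, -0.04], [0, 0, 0]],
  [1, [0.01, 0, -0.04], [0, 0, 0]],
  [1, [0.02, 0, -0.01], [0, 0, 0]],
])

```text
time: 31.48
eef_pos: [0.4751, -0.1102, 0.1944]
tcp_rot: [0.703, 0.711, 0.002, 0.007]
contact_force: [1.3, 0.5, 1.9]
opening: 0.988
finger_force: 0.0
```

Emit:
move_arm([
  [1, [0.01, 0.01, 0], [0, 0, 0]],
  [1, [0, 0.01, 0], [0, 0, 0]],
  [1, [0, 0, 0], [0, 0, 0]],
  [1, [0, 0, 0], [0, 0, 0]],
  [1, [0, 0, 0], [0, 0, 0]],
  [1, [0, 0, 0], [0, 0, 0]],
  [1, [0, 0, 0], [0, 0, 0]],
  [1, [0, 0, 0], [0, 0, 0]],
  [1, [0, 0, 0], [0, 0, 0]],
  [1, [0, 0, 0], [0, 0, 0]],
])

```text
time: 32.32
eef_pos: [0.4912, -0.0976, 0.1857]
tcp_rot: [0.703, 0.712, -0.0, -0.0]
contact_force: [0.0, -0.7, 0.7]
opening: 1.005
finger_force: 0.0
```

```bash
python3 - <<'E'
from h import *
s,im=shot('wrist','w11');print(s['eef_pos'],s['tcp_rot'])
a=im[90:330,96:416,::-1];b=read_camera('side')[100:340,100:420,::-1]
o=np.hstack([cv2.resize(a,(400,300),interpolation=cv2.INTER_CUBIC),cv2.resize(b,(400,300),interpolation=cv2.INTER_CUBIC)])
cv2.imwrite('pics/w11b.png',o)
E
```

```text
[ 0.49121293 -0.09759165  0.18571487] [ 7.02596386e-01  7.11588576e-01 -5.78633250e-05 -1.11602732e-04]
```

View pics/w11b.png

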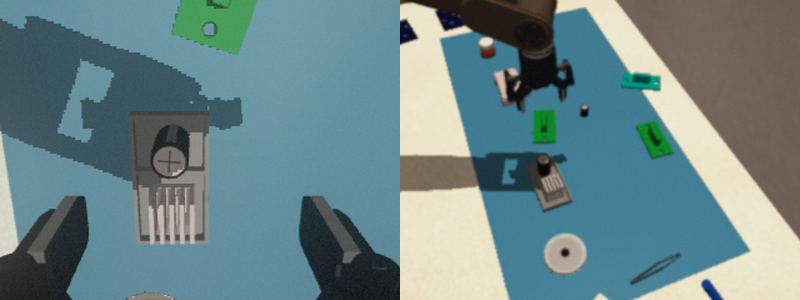

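The tray holds the large can upright in the small bay (170,155) and the heat sink, fins up, in the large bay (170,215). The bystanders have not moved and the gripper is clear.

```bash
python3 -c "
from plant import *
print(sign_off())"
```

```text
the job is handed in; nothing more can be done
None
```

Both kits are assembled and the job is handed in at about 32 s of the 102 s allowed: the ring is in the base under the flush, pinned cover, and the heat sink and larger capacitor stand in their tray bays.

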